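# Sterilise the buffet's serving utensils

### The arm

A 6-joint arm with a two-finger parallel gripper is mounted at the origin on the work surface. World frame = base frame: x ahead of the robot, y to its left, z up, the work surface at z = 0. Lengths are in m, angles in degrees, forces in N, time in s.
With the tool pointing down it reaches from about 0.35 to 0.875 m from the base axis. Payload 4.2 kg.
Tool frame: the origin (TCP) lies midway between the tips of the shut fingers; the grasp point (between the pads) lies 19 mm behind it; y points along the fingers, z is the direction in which the jaws open and shut, and the axes are right-handed (so a half turn about y gives the same grasp; the last joint's range is limited). The gripper opens to 87 mm and grips with 3 to 60 N. Pads are 19 mm wide; open, the fingers measure 117 mm over their backs; the gripper's body (75 mm by 190 mm) begins 51 mm behind the grasp point.
Start: joints at [14.817, 22.042, 0.453, 0, -68.411, -14.817], TCP at [0.625, 0, 0.223] pointing down, gripper open.
Joint ranges: [-179.83, 179.83], [-69.29, 118.12], [-61.27, 80.66], [-181.25, 117.63], [-171.15, -9.14], [-177.46, 177.46]. Speed limits (degrees/s): [159.86, 159.86, 180, 180, 180, 180].

### API

Orientations are given as [roll, pitch, yaw] about the fixed x, y, z axes, in that order (R = Rz(yaw) Ry(pitch) Rx(roll)).
In Python, from workcell import env gives the robot as it stands. The module is installed in compiled form; this text tells all that it offers. Calls block until the motion is done:
- env.goto(position, orientation): joint-space move of the TCP to a pose.
- env.move_straight(position, rotation=None, rate=0.15, force_limit=None): straight line of the TCP; rotation=None keeps the orientation; rate is the mean speed in m/s. With force_limit (N) it stops when the force on the tool has changed by that much, and returns True; else False.
- env.set_joints(angles): joint-space move.
- env.gripper_to(opening, grasp_force=None): opening from 0.0 (shut) to 1.0 (fully open); grasp_force is the grip in N (None keeps the last); returns when the fingers have stopped.
- env.dwell(seconds).
- env.inverse_kinematics(position, orientation): joint angles nearest the present ones, or None.
- env.read_state(): the state.
- env.grab_frame(name): name is "scene" or "side" or "wrist"; returns a dict with "image" (420x560x3 uint8, blue, green, red), "fx", "fy", "cx", "cy" (pixels), "position" and "orientation" of the camera in the world. Camera axes: x right, y up, looking along -z (the intrinsics and any distortion apply to the point x, -y, -z); pixel columns grow to the right and rows downward; lengths in m; the calibration is good to about 2 mm. The wrist camera is an equidistant fisheye: a pixel r from the principal point sees the ray r / f radians off the axis. A picture is of the moment at which its call begins. There is no depth.
A pose or a line that the arm cannot do raises env.Unreachable and nothing moves.
- env.close_job(): hands the job in, once; it reports no verdict.
Trained networks look in a picture, given as the dict that the camera call returned (one of the last four; its "shot" number tells which), for a name from the list of things; names that differ only in an ending like _2 or _b are one class to them, and where a whole thing is asked for, a point or a joint stands for the part that bears it (a point fixed in the world has none). Each returns a list of dicts, best first, with "score" (0 to 1); they miss things now and then, are a little off and sometimes report something else, mostly with a low value. They report only what shows in the picture. A call takes as long as a camera call. They do not tell look-alikes from the thing itself.
- env.search_frame(picture, thing): "xyz" ([x, y, z] in m, in world coordinates, good to about 4 mm: the middle of the surface that is visible of it).
- env.trace(picture, thing): "mask" (420x560 bool, what is visible of it).
The state is a dict: "clock": time; "joint_positions": joint angles; "qvel": joint speeds; "joint_torque": joint torques, N m; "position": TCP position; "tool_rot": TCP orientation; "force": force on the tool from outside, world axes, zero at the start; "wrist_torque": the same for the moment, N m; "opening": opening from 0.0 (shut) to 1.0 (fully open).
Only numpy, scipy, OpenCV 4.12 (cv2) and the standard library are available. Lean on these libraries where they do the work, as an engineer would, in place of code of your own. Each camera call takes 0.05 s, during which the arm holds its last target.

### The job

Slide the steriliser's lid open over its ridge, lay every wooden serving spoon and spatula that is out on the counter down inside the well, and slide the lid fully shut again until it snaps behind the ridge. Only then start it: with the grey child-lock tab slid fully aside, press the button it was covering all the way down and let go, then slide the tab fully back over the button. Leave the jars, bowl and butter dish where they stand.

Things in the scene. Friction and masses are not known exactly. Their poses are not given: they have to be found in the camera images.
- spoon_a: wooden serving spoon, 150 mm long, lying along its own x axis. Handle: a bar 16 mm wide and 18 mm high, 110 mm long, from x = -75 to +35 mm; head at +x, a round disc 40 mm across and 10 mm high. Origin: on the underside, below the middle of the length, near the balance point; z up. About 70 g (50 to 100 g). May be absent (None). Starts flat on the counter
- spoon_b: wooden serving spoon, 150 mm long, lying along its own x axis. Handle: a bar 16 mm wide and 18 mm high, 110 mm long, from x = -75 to +35 mm; head at +x, a round disc 40 mm across and 10 mm high. Origin: on the underside, below the middle of the length, near the balance point; z up. About 70 g (50 to 100 g). May be absent (None). Starts flat on the counter
- spoon_c: wooden serving spoon, 150 mm long, lying along its own x axis. Handle: a bar 16 mm wide and 18 mm high, 110 mm long, from x = -75 to +35 mm; head at +x, a round disc 40 mm across and 10 mm high. Origin: on the underside, below the middle of the length, near the balance point; z up. About 70 g (50 to 100 g). May be absent (None). Starts flat on the counter
- server_a: wooden serving spatula (flat server), 150 mm long, lying along its own x axis. Handle: a bar 16 mm wide and 18 mm high, 110 mm long, from x = -75 to +35 mm; head at +x, a flat blade 32 mm wide and 6 mm thick. Origin: on the underside, below the middle of the length, near the balance point; z up. About 70 g (50 to 100 g). May be absent (None). Starts flat on the counter
- server_b: wooden serving spatula (flat server), 150 mm long, lying along its own x axis. Handle: a bar 16 mm wide and 18 mm high, 110 mm long, from x = -75 to +35 mm; head at +x, a flat blade 32 mm wide and 6 mm thick. Origin: on the underside, below the middle of the length, near the balance point; z up. About 70 g (50 to 100 g). May be absent (None). Starts flat on the counter
- steriliser: dark wooden cutlery steriliser, fixed to the counter; origin at its underside below the well's middle; y axis = the way the lid opens, x axis = from the well to the black control deck. Deck: x = 85 to 165 mm, y = -120 to +110 mm, top at z = 50 mm, with button and lock tab between two guide strips (x = 99 and 151 mm, 5 mm thick, top at z = 70 mm)
- well (a point): centre of the well's floor (z = 30 mm of the steriliser), axes as the steriliser's. Well 150 mm (x) by 200 mm (y) inside; end walls up to z = 75 mm of the steriliser, 20 mm thick at -y, 10 mm at +y; side walls 10 mm thick with the lid's grooves, their lips up to z = 96 mm (x = +-74 to +-85 mm)
- ridge_mid (a point): middle of the small sprung steel ridge across the top of the -y end wall (y = -105 mm of the steriliser). A cleat under the lid's -y edge must be forced over it with some 6 to 9 N, at the start of opening and at the end of shutting
- lid (a joint): how far the lid is slid open, m, along the steriliser's +y: 0 = shut behind the ridge (as at the start), 0.205 = fully open (well free from y = -100 to +87 mm). Crosses the ridge between 0.002 and 0.016; below 0.004 it has snapped shut. Friction 1.2 N. Wooden board 160 by 230 by 8 mm, captive in its grooves, top at z = 88 mm, sticks out past the +y end when open
- lid_grip (a point): top middle of the upright rib on the lid: rib 60 mm along the steriliser's x, 14 mm thick along y, 34 mm high above the lid (top at z = 122 mm); moves with the lid (at y = 50 mm when shut)
- lock_tab (a joint): how far the child-lock tab is slid aside, m, along the steriliser's -y: 0 = over the button, 0.05 = end of travel. Starts at 0 to 0.006. The tab, a grey plate 46 by 42 by 5 mm (z = 64 to 69 mm), bars the way to the button; stays where left; friction about 1.2 N
- tab_grip (a point): top middle of the tab's upright lug: 28 mm along the steriliser's x, 12 mm thick along y, 28 mm high above the plate (top at z = 97 mm); moves with the tab
- start_button (a joint): how far the start button is pressed, m: 0 = up, 0.006 = fully down; springs back; 1.5 N to start, 5 N fully down
- button_top (a point): centre of the round steel button's top face, 32 mm across, 10 mm above the deck (z = 60 mm when up), at x = 125, y = 40 mm of the steriliser; under the tab at first
- honey_jar: amber honey jar, 64 mm across, 85 mm high, origin under its middle; a bystander to be left where it is
- jam_jar: jam jar, 64 mm across, 75 mm high, origin under its middle; a bystander to be left where it is
- bowl: white bowl, 110 mm across, 50 mm high, origin under its middle; a bystander to be left where it is
- butter_block: white butter dish, 70 by 100 by 30 mm, origin under its middle; a bystander to be left where it is
Things that resemble listed ones, but are neither listed nor needed, are in the scene too. Leave any blue look-alike of the spoon_a alone.

How it is judged (in metres and radians):
On the way, in this order (a step that is already met when the one before it is completed fails the run):
1. the lid is slid open (value of joint lid above 0.12 m), for 0.1 s.
2. every utensil present is in the well and the lid is shut behind the ridge (x of spoon_a in the frame of well between -0.073 and 0.073 m and y of spoon_a in the frame of well between -0.095 and 0.095 m and z of spoon_a in the frame of well between -0.01 and 0.045 m and x of spoon_b in the frame of well between -0.073 and 0.073 m and y of spoon_b in the frame of well between -0.095 and 0.095 m and z of spoon_b in the frame of well between -0.01 and 0.045 m and x of spoon_c in the frame of well between -0.073 and 0.073 m and y of spoon_c in the frame of well between -0.095 and 0.095 m and z of spoon_c in the frame of well between -0.01 and 0.045 m and x of server_a in the frame of well between -0.073 and 0.073 m and y of server_a in the frame of well between -0.095 and 0.095 m and z of server_a in the frame of well between -0.01 and 0.045 m and x of server_b in the frame of well between -0.073 and 0.073 m and y of server_b in the frame of well between -0.095 and 0.095 m and z of server_b in the frame of well between -0.01 and 0.045 m and value of joint lid below 0.004 m), for 0.3 s.
3. the start button is pressed down with the lid shut and the tab aside (all of step 2 and value of joint lock_tab above 0.035 m and value of joint start_button above 0.0045 m), for 0.05 s.
4. the lock tab is back over the button (value of joint lock_tab below 0.008 m), for 0.1 s.
At the end, for the whole second after the job is handed in: Every utensil present is in the well at rest (its origin over the well's floor, under the lid), the lid is shut behind the ridge (joint below 4 mm), the lock tab is back over the button (joint below 8 mm) and the button is up again (within 1.5 mm) (all of step 2 and value of joint lock_tab below 0.008 m and value of joint start_button below 0.0015 m and linear speed of each of spoon_a, spoon_b, spoon_c, server_a, server_b below 0.02 m/s); the robot touches nothing.
It fails at once if the start button is pressed while the lid is not shut (value of joint start_button above 0.003 m and value of joint lid above 0.008 m).
It fails at once if the start button is pressed while a utensil lies outside the well (value of joint start_button above 0.003 m and ((x of spoon_a in the frame of well above 0.085 m or x of spoon_a in the frame of well below -0.085 m or y of spoon_a in the frame of well above 0.12 m or y of spoon_a in the frame of well below -0.12 m) or (x of spoon_b in the frame of well above 0.085 m or x of spoon_b in the frame of well below -0.085 m or y of spoon_b in the frame of well above 0.12 m or y of spoon_b in the frame of well below -0.12 m) or (x of spoon_c in the frame of well above 0.085 m or x of spoon_c in the frame of well below -0.085 m or y of spoon_c in the frame of well above 0.12 m or y of spoon_c in the frame of well below -0.12 m) or (x of server_a in the frame of well above 0.085 m or x of server_a in the frame of well below -0.085 m or y of server_a in the frame of well above 0.12 m or y of server_a in the frame of well below -0.12 m) or (x of server_b in the frame of well above 0.085 m or x of server_b in the frame of well below -0.085 m or y of server_b in the frame of well above 0.12 m or y of server_b in the frame of well below -0.12 m))).
It fails at once if a jar, the bowl or the butter dish is shifted by more than 5 cm (distance of any of honey_jar, jam_jar, bowl, butter_block from where it was at the start of the episode above 0.05 m).
Of spoon_a, spoon_b, spoon_c, server_a, server_b only 3 to 5 are there at a start; the rules pass over those that are not, and their reading is None.
At some moment in a run one of spoon_a, spoon_b, spoon_c, server_a, server_b may be knocked a few centimetres aside while the robot is not near it.
Once in a run the grip may slacken for a moment while it holds something.
It also fails if it takes over 210 s, if anything falls off the work surface, if the arm or the gripper's body presses on something with over 40 N, if the wrist force passes 120 N, or if a joint passes its speed limit or range.

## Working session

There is one attempt and no reset: what is moved stays moved. The work goes in short steps, each a Python script; the robot and the scene stay as the last script left them, time stands still between calls to the robot, and variables do not carry over. Pictures are saved under pics/ and viewed, and the job is handed in when it is done.

```bash
mkdir -p pics; ls; python3 - <<'E'
from workcell import env
import cv2
s=env.read_state();print(s)
for n in("scene","side","wrist"):
    f=env.grab_frame(n);cv2.imwrite(f"pics/{n}0.png",f["image"]);print(n,f["fx"],f["fy"],f["cx"],f["cy"],f["position"],f["orientation"],[k for k in f])
    for t in ("spoon_a","server_a","steriliser","lid_grip","tab_grip","button_top","ridge_mid","honey_jar","jam_jar","bowl","butter_block"):
        try:
            print(t,[(round(d["score"],2),[round(float(v),3) for v in d["xyz"]]) for d in env.search_frame(f,t)])
        except Exception as e: print(t,repr(e))
print(env.read_state()["clock"])
E
```

```text
pics
{'clock': 0.0, 'joint_positions': array([ 1.48152181e+01,  2.20911298e+01,  3.80211797e-01, -2.96195061e-02,
       -6.84123005e+01, -1.48175020e+01]), 'qvel': array([ 0.06833199, -0.08173457,  0.09367712, -0.1230359 , -0.08447155,
       -0.00673091]), 'joint_torque': array([ 5.69075401e-04, -3.90661991e+01,  1.87403029e+01,  4.22001421e+00,
        1.09914420e-02, -1.81494070e-04]), 'position': array([6.24392826e-01, 6.38204902e-06, 2.21457055e-01]), 'tool_rot': array([-8.98738390e+01,  4.90942736e-03,  8.99867941e+01]), 'force': array([-0.01135364,  0.22766208,  0.34045719]), 'wrist_torque': array([-8.61534302e-05,  3.09341668e-02, -3.51154919e-02]), 'opening': 1.0023221925807297}
scene 479.1264102928562 479.1264102928562 277.6503883758819 209.5903326690188 [ 0.97266038 -0.43477049  1.04560265] [31.08019304 -0.1536382  56.06363262] ['image', 'fx', 'fy', 'cx', 'cy', 'position', 'orientation', 'shot']
spoon_a [(0.94, [0.519, -0.426, 0.02]), (0.89, [0.565, -0.225, 0.014]), (0.89, [0.292, 0.194, 0.013]), (0.59, [0.349, -0.086, 0.017]), (0.58, [0.494, -0.296, 0.016])]
server_a [(0
[... 1233 characters left out ...]
.087])]
butter_block [(0.73, [0.322, -0.269, 0.028])]
wrist 325.19226210127806 325.19226210127806 276.5297668457118 213.77445054948456 [ 0.62446347 -0.07193727  0.38464197] [-1.54074564e+01  2.37149821e-03 -1.79967481e+02] ['image', 'fx', 'fy', 'cx', 'cy', 'position', 'orientation', 'shot']
spoon_a [(0.71, [0.343, -0.081, 0.013]), (0.59, [0.532, -0.218, 0.015])]
server_a [(0.66, [0.575, 0.036, 0.087])]
steriliser [(0.96, [0.576, 0.036, 0.086])]
lid_grip [(0.76, [0.522, 0.033, 0.085])]
tab_grip [(0.87, [0.633, 0.139, 0.067]), (0.53, [0.522, 0.033, 0.088])]
button_top []
ridge_mid []
honey_jar [(0.84, [0.689, -0.093, 0.088])]
jam_jar []
bowl []
butter_block [(0.68, [0.334, -0.234, 0.032])]
1.8
```

View pics/scene0.png

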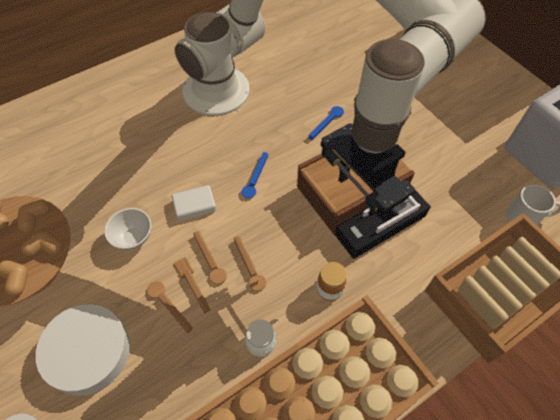

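View pics/side0.png

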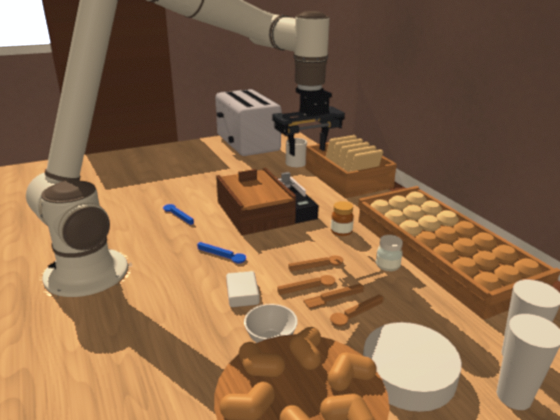

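View pics/wrist0.png

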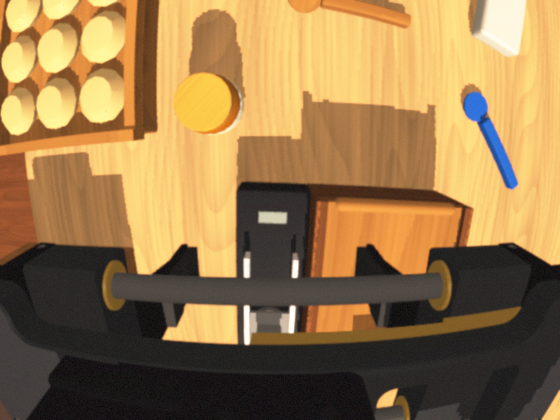

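```bash
python3 - <<'E'
from workcell import env
import cv2
env.set_joints([85,0,0,0,-68,-14.8])
print(env.read_state()["clock"])
for n in("scene","side"):
    f=env.grab_frame(n);cv2.imwrite(f"pics/{n}1.png",f["image"])
    import pickle;pickle.dump(f,open(f"pics/{n}1.pkl","wb"))
    for t in ("spoon_a","server_a","steriliser","lid_grip","tab_grip"):
        r=env.search_frame(f,t)
        print(t,[(round(d["score"],2),[round(float(v),3) for v in d["xyz"]]) for d in r])
    cv2.imwrite(f"pics/{n}1z.png",cv2.resize(f["image"][60:340,130:430],None,fx=2,fy=2,interpolation=cv2.INTER_CUBIC))
print(env.read_state()["clock"])
E
```

```text
4.275
spoon_a [(0.98, [0.351, -0.088, 0.014]), (0.97, [0.496, -0.294, 0.019]), (0.79, [0.293, 0.192, 0.014]), (0.69, [0.523, -0.425, 0.019])]
server_a [(0.92, [0.5, -0.362, 0.016])]
steriliser [(0.85, [0.564, 0.094, 0.087]), (0.75, [0.33, -0.25, 0.03])]
lid_grip [(0.89, [0.507, 0.104, 0.087])]
tab_grip [(0.63, [0.639, 0.146, 0.067])]
spoon_a [(0.8, [0.469, -0.297, 0.011]), (0.72, [0.332, -0.079, 0.011]), (0.63, [0.532, -0.225, 0.009]), (0.62, [0.519, -0.431, 0.008]), (0.49, [0.287, 0.182, 0.012])]
server_a [(0.87, [0.499, -0.363, 0.008])]
steriliser [(0.76, [0.509, 0.038, 0.068])]
lid_grip [(0.94, [0.502, 0.094, 0.087])]
tab_grip [(0.75, [0.502, 0.091, 0.088]), (0.51, [0.692, -0.312, 0.047])]
4.875
```

View pics/scene1z.png

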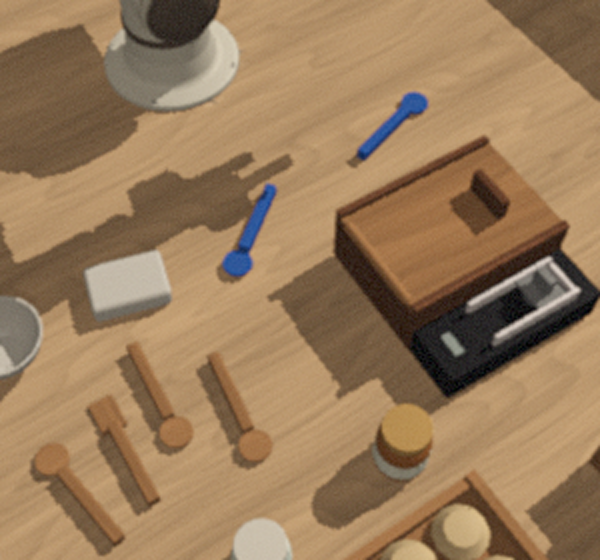

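View pics/side1z.png

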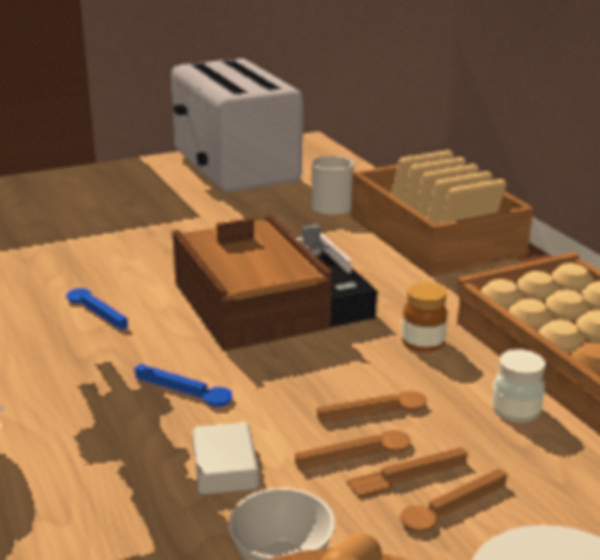

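View pics/scene1.png

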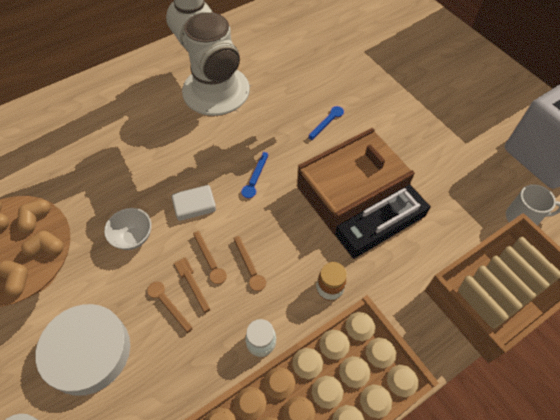

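```bash
cat > h.py <<'E'
from workcell import env
import numpy as np, cv2, pickle
from scipy.spatial.transform import Rotation as R
from scipy.optimize import least_squares
def proj(f,P,fish=False):
    P=np.atleast_2d(P); Rc=R.from_euler('xyz',f["orientation"],degrees=True).as_matrix()
    q=(P-f["position"])@Rc; x,y,z=q[:,0],-q[:,1],-q[:,2]
    if fish:
        r=np.hypot(x,y); th=np.arctan2(r,z); k=th/np.maximum(r,1e-9)
        return np.c_[f["cx"]+f["fx"]*k*x,f["cy"]+f["fy"]*k*y]
    return np.c_[f["cx"]+f["fx"]*x/z,f["cy"]+f["fy"]*y/z]
def unproj(f,uv,zw,fish=False):
    uv=np.atleast_2d(np.array(uv,float)); a=(uv[:,0]-f["cx"])/f["fx"]; b=(uv[:,1]-f["cy"])/f["fy"]
    if fish:
        th=np.hypot(a,b); s=np.sin(th)/np.maximum(th,1e-9); d=np.c_[a*s,-b*s,-np.cos(th)]
    else: d=np.c_[a,-b,-np.ones_like(a)]
    Rc=R.from_euler('xyz',f["orientation"],degrees=True).as_matrix(); d=d@Rc.T
    return f["position"]+d*((zw-f["position"][2])/d[:,2:])
def st2w(pose,P):
    P=np.atleast_2d(np.array(P,float)); c,s=np.cos(pose[2]),np.sin(pose[2])
    return np.c_[pose[0]+c*P[:,0]-s*P[:,1],pose[1]+s*P[:,0]+c*P[:,1],P[:,2]]
E
python3 - <<'E'
from h import *
f=pickle.load(open("pics/scene1.pkl","rb"))
P=np.array([[-85,-120,96],[85,-120,96],[-85,110,96],[85,110,96],[165,-120,50],[165,110,50]])/1000
z=np.array([[337,213],[411,306],[486,138],[566,228],[446,376],[598,292]],float)/2+[130,60]
r=least_squares(lambda p:(proj(f,st2w(p,P))-z).ravel(),[.53,.05,0])
print(r.x,np.degrees(r.x[2]));print(r.fun.reshape(-1,2))
p=r.x
for n in("scene","side"):
    g=pickle.load(open(f"pics/{n}1.pkl","rb")); im=g["image"].copy()
    Q=list(P)+[[0,.05,.122],[.125,.04,.069],[-.03,.05,.122],[.03,.05,.122],[-.085,-.12,0],[.085,-.12,0],[.165,-.12,0],[.085,-.12,.05]]
    for u in proj(g,st2w(p,Q)): cv2.drawMarker(im,tuple(int(round(v)) for v in u),(0,255,0),0,5)
    im=im[100:280,180:440]; cv2.imwrite(f"pics/{n}fit.png",cv2.resize(im,None,fx=3,fy=3))
E
```

```text
[ 0.50658496  0.11482015 -0.05662681] -3.244477064007403
[[-1.86705355 -3.2162746 ]
 [ 0.14690309  1.59634855]
 [-0.79373026 -2.22158885]
 [ 1.0622058  -0.96416997]
 [ 0.07073936  2.40653164]
 [ 1.3075238   1.11440815]]
```

View pics/scenefit.png

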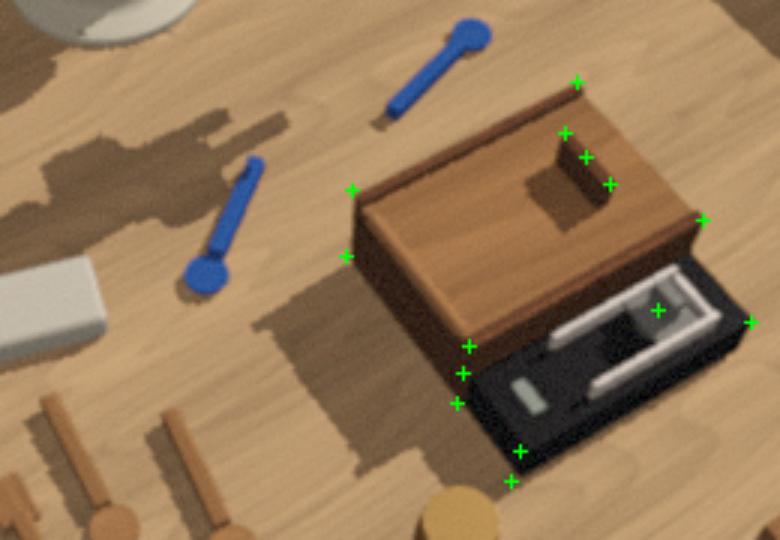

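View pics/sidefit.png

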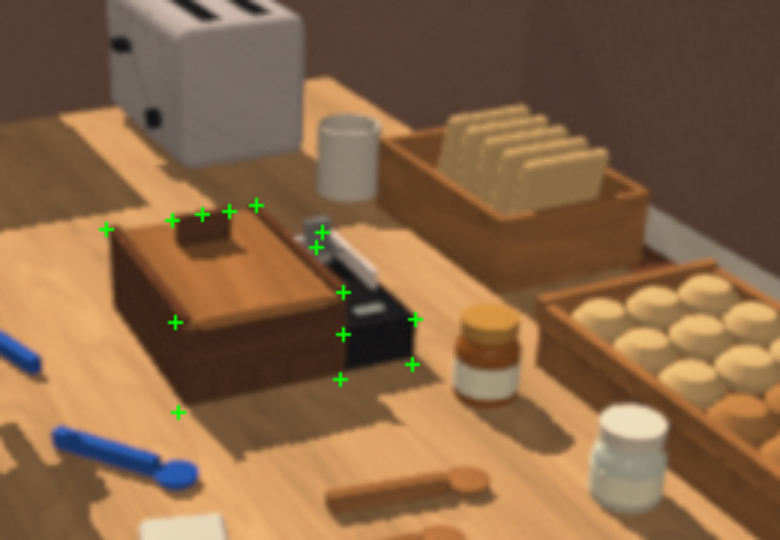

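```bash
python3 - <<'E'
from h import *
s=env.read_state()
env.goto([.52,.17,.34],[-90,0,90])
f=env.grab_frame("wrist");cv2.imwrite("pics/w2.png",f["image"]);pickle.dump(f,open("pics/w2.pkl","wb"))
for t in ("lid_grip","tab_grip","button_top"):
    print(t,[(round(d["score"],2),np.round(d["xyz"],3)) for d in env.search_frame(f,t)])
print(env.read_state()["clock"],f["position"])
E
```

```text
lid_grip [(0.76, array([0.507, 0.109, 0.086]))]
tab_grip [(0.62, array([0.632, 0.145, 0.066]))]
button_top []
6.8167 [0.51929192 0.09867793 0.50241525]
```

View pics/w2.png

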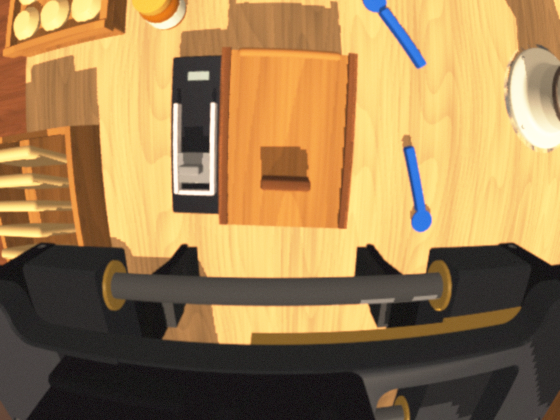

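```bash
python3 - <<'E'
import cv2
im=cv2.imread("pics/w2.png")[30:240,160:370]
cv2.imwrite("pics/w2z.png",cv2.resize(im,(800,800)[:2],interpolation=cv2.INTER_CUBIC)[0:600])
cv2.imwrite("pics/w2z2.png",cv2.resize(im,(800,800)[:2],interpolation=cv2.INTER_CUBIC)[400:])
E
```

```text
(no output)
```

View pics/w2z.png

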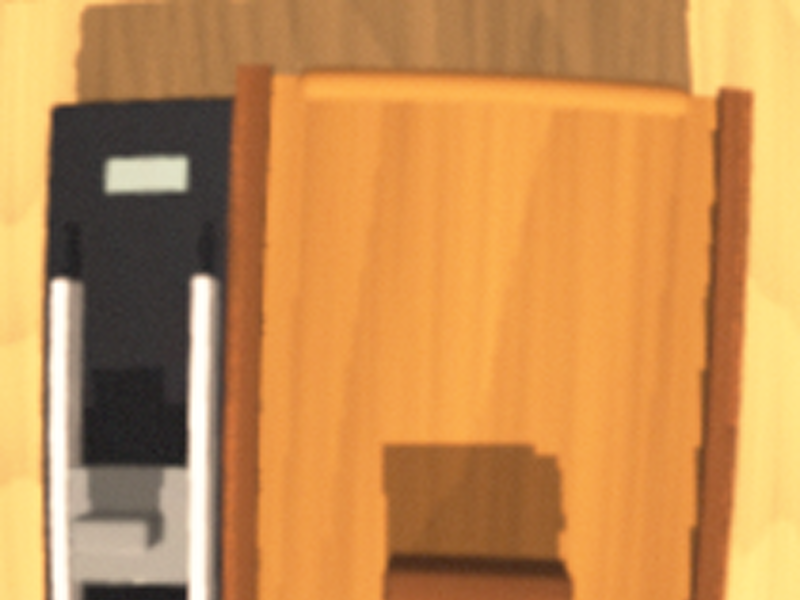

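View pics/w2z2.png

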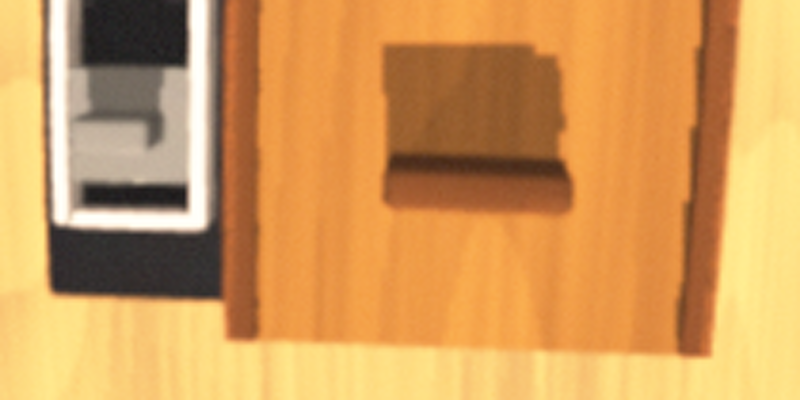

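```bash
python3 - <<'E'
from h import *
f=pickle.load(open("pics/w2.pkl","rb"))
P=np.array([[85,-120,96],[-85,-120,96],[85,110,96],[-85,110,96],[165,-120,50],[165,110,50],[0,50,122]])/1000
z=np.array([[237,67],[752,90],[226,738],[711,755],[52,105],[52,693],[479,590]],float)/(800/210)+[160,30]
p0=None
for m in (range(7),[0,1,2,3,4,5],[4,5,6]):
    m=list(m)
    r=least_squares(lambda p:(proj(f,st2w(p,P[m]),True)-z[m]).ravel(),[.53,.05,0])
    print(r.x,np.degrees(r.x[2]));print(r.fun.reshape(-1,2).round(1).tolist())
    if p0 is None:p0=r.x
np.save("pose.npy",p0)
for nm in("scene","side"):
    g=pickle.load(open(f"pics/{nm}1.pkl","rb")); im=g["image"].copy()
    Q=list(P)+[[0,.05,.122],[.125,.04,.069],[-.03,.05,.122],[.03,.05,.122],[-.085,-.12,0],[.085,-.12,0],[.165,-.12,0],[.085,-.12,.05]]
    for u in proj(g,st2w(p0,Q)): cv2.drawMarker(im,tuple(int(round(v)) for v in u),(0,255,0),0,5)
    im=im[100:280,180:440]; cv2.imwrite(f"pics/{nm}fit2.png",cv2.resize(im,None,fx=3,fy=3))
im=cv2.resize(f["image"],(1120,840))
for u in proj(f,st2w(p0,Q),True)*2: cv2.drawMarker(im,tuple(int(round(v)) for v in u),(0,255,0),0,5)
cv2.imwrite("pics/w2fit.png",im[60:480,300:760])
E
```

```text
[ 0.50630112  0.11846034 -0.03377431] -1.935125292963079
[[0.1, -0.8], [0.7, -0.5], [0.0, 0.6], [0.5, 0.4], [-1.1, -0.9], [-1.2, 1.1], [0.4, 0.3]]
[ 0.50618052  0.11852329 -0.03360077] -1.925182345504423
[[0.2, -0.7], [0.8, -0.4], [0.1, 0.6], [0.6, 0.4], [-1.0, -0.9], [-1.1, 1.2]]
[ 0.50560865  0.11840004 -0.03474837] -1.9909351094468004
[[-0.6, -1.1], [-0.9, 1.0], [1.0, 0.2]]
```

View pics/w2fit.png

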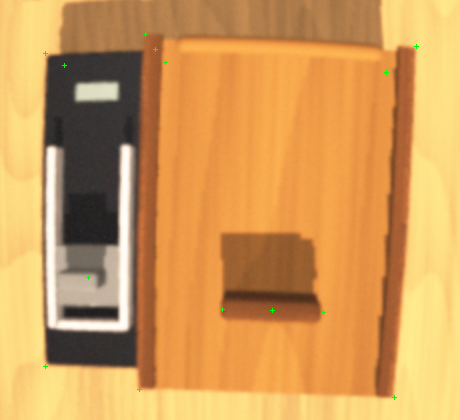

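View pics/scenefit2.png

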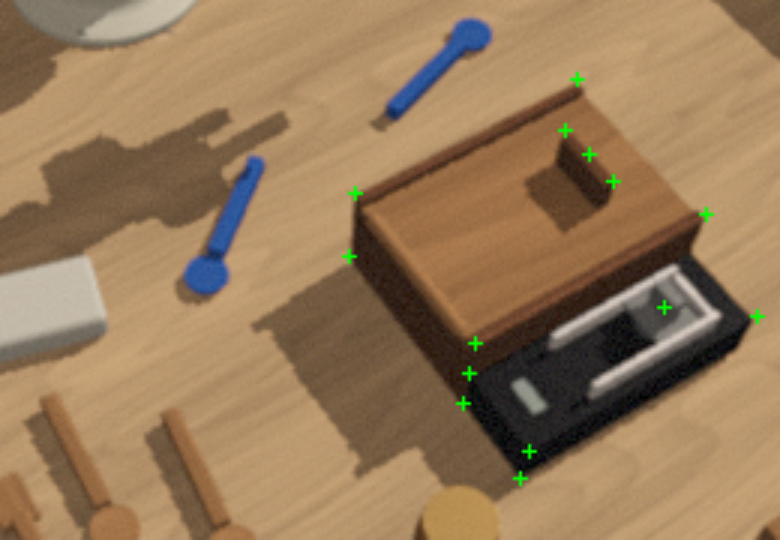

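```bash
cat >> h.py <<'E'
pose=np.load("pose.npy") if __import__("os").path.exists("pose.npy") else None
def W(x,y,z): return st2w(pose,[[x,y,z]])[0]
YAW=np.degrees(pose[2]) if pose is not None else 0
def stat(t=""):
    s=env.read_state(); print(t,"t",round(s["clock"],1),"pos",s["position"].round(4),"F",s["force"].round(1),"op",round(s["opening"],3))
    return s
def look(name,tag,crop=None):
    f=env.grab_frame(name); cv2.imwrite(f"pics/{tag}.png",f["image"]); pickle.dump(f,open(f"pics/{tag}.pkl","wb")); return f
E
python3 - <<'E'
from h import *
env.gripper_to(0.5,30)
o=[-90,0,YAW+0]
print(env.inverse_kinematics(W(0,.05,.16),o), env.inverse_kinematics(W(0,.05,.16),[-90,0,YAW+180]))
env.goto(W(0,.05,.16),o)
print(env.move_straight(W(0,.05,.097),rate=.08,force_limit=8)); stat()
env.gripper_to(0.0,30); stat("grip")
print(env.move_straight(W(0,.09,.097),rate=.06)); stat("40mm")
look("wrist","w3")
E
```

```text
[ 3.57165893e+01  1.65511411e+01 -1.74102453e+01 -2.54444375e-14
 -5.60386136e+01 -1.27651715e+02] [ 3.57165893e+01  1.65511411e+01 -1.74102453e+01  2.54444375e-14
 -5.60386136e+01  5.23482854e+01]
False
 t 10.2 pos [0.5084 0.1687 0.0975] F [-0.4  0.1  0.2] op 0.498
grip t 10.8 pos [0.508  0.1684 0.0971] F [ 0.2 -1.1  0.5] op 0.16
False
40mm t 11.6 pos [0.5095 0.2091 0.0971] F [-1.4  0.6  2.1] op 0.159
```

View pics/w3.png

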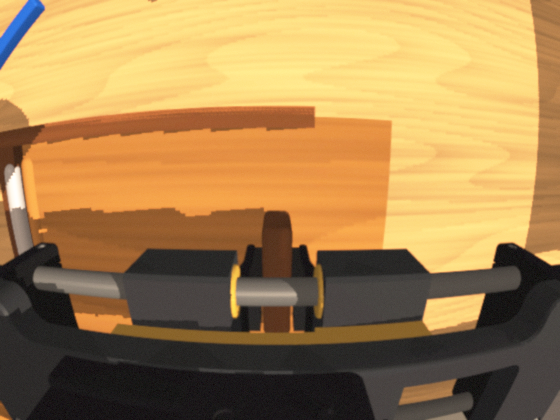

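```bash
python3 - <<'E'
from h import *
print(env.move_straight(W(0,.254,.097),rate=.12,force_limit=15)); stat("open")
env.gripper_to(0.5); 
p=env.read_state()["position"]
env.move_straight([p[0],p[1],.19],rate=.2)
env.goto([.50,-.2,.32],[-90,0,90]); stat()
f=look("wrist","w4")
for t in ("spoon_a","server_a"):
    for d in env.trace(f,t): print(t,round(d["score"],2),d["mask"].sum(),np.argwhere(d["mask"]).mean(0).round())
    print([(round(d["score"],2),np.round(d["xyz"],3)) for d in env.search_frame(f,t)])
stat()
E
```

```text
False
open t 13.2 pos [0.5154 0.3727 0.0972] F [ 5.7 -0.3  1.2] op 0.16
 t 16.8 pos [ 0.5001 -0.1996  0.3195] F [ 0.8 -0.2 -0.3] op 0.502
spoon_a 0.89 1481 [ 24. 260.]
spoon_a 0.74 1450 [111. 288.]
spoon_a 0.64 1397 [160. 245.]
spoon_a 0.59 559 [233. 363.]
[(0.89, array([ 0.517, -0.427,  0.017])), (0.86, array([ 0.556, -0.224,  0.014])), (0.76, array([ 0.361, -0.11 ,  0.014])), (0.67, array([ 0.486, -0.294,  0.015]))]
server_a 0.97 1544 [ 69. 274.]
[(0.71, array([ 0.496, -0.353,  0.018]))]
 t 17.0 pos [ 0.5002 -0.1997  0.3199] F [-0.7 -0.7  0.7] op 0.499
```

View pics/w4.png

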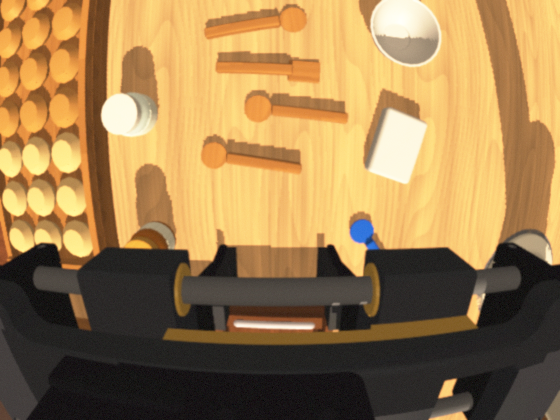

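```bash
cat >> h.py <<'E'
def utensils(f,fish=True,verbose=True):
    out=[]
    for t in ("spoon_a","server_a"):
        for d in env.trace(f,t):
            m=d["mask"]; bgr=f["image"][m].mean(0)
            if bgr[0]>bgr[2] or d["score"]<.4 or m.sum()<300: continue
            vu=np.argwhere(m); XY=unproj(f,vu[:,::-1],.015,fish)[:,:2]
            c=XY.mean(0); w,v=np.linalg.eigh(np.cov((XY-c).T)); a=v[:,1]
            s=(XY-c)@a; n=(XY-c)@v[:,0]
            lo,hi=np.percentile(s,[.5,99.5])
            wl=np.ptp(np.percentile(n[s<lo+.035],[2,98])); wh=np.ptp(np.percentile(n[s>hi-.035],[2,98]))
            if wl>wh: a=-a; s=-s; lo,hi=-hi,-lo
            # axis from handle only
            h=s<lo+.10; k=np.polyfit(s[h],((XY-c)@np.array([-a[1],a[0]]))[h],1)
            nn=np.array([-a[1],a[0]]); mid=(lo+hi)/2
            o=c+a*mid+nn*np.polyval(k,mid); phi=np.degrees(np.arctan2(a[1],a[0])+np.arctan(k[0]))
            e=dict(t=t,score=d["score"],o=o,phi=phi,L=hi-lo,w=(min(wl,wh),max(wl,wh)),uv=vu.mean(0)[::-1])
            if any(np.hypot(*(q["o"]-o))<.03 for q in out): continue
            out.append(e)
            if verbose: print(t,round(d["score"],2),o.round(4),"phi",round(phi,1),"L",round(hi-lo,3),"w",np.round(e["w"],3),e["uv"].round())
    return out
def pick(o,phi,yaw,z=.004):
    o=np.array(o)
    env.gripper_to(.42,25)
    env.goto([o[0],o[1],.10],[-90,0,yaw])
    r=env.move_straight([o[0],o[1],z],rate=.10,force_limit=10); s=stat("down %s"%r)
    env.gripper_to(0.0,25); stat("grip")
    env.move_straight([o[0],o[1],.16],rate=.2); return stat("lift")
def place(x,zrel,y=-.008,yaw=90,rel=.26):
    env.goto(W(x,y,.19),[-90,0,YAW+yaw]); s=stat("over")
    if s["opening"]<.12: print("LOST"); return False
    r=env.move_straight(W(x,y,zrel),rate=.1,force_limit=8); s=stat("in %s"%r)
    env.gripper_to(rel); env.move_straight(W(x,y,.19),rate=.25); stat("out"); return True
E
python3 - <<'E'
from h import *
f=env.grab_frame("wrist")
U=utensils(f)
pickle.dump(U,open("U.pkl","wb"))
im=f["image"].copy()
for e in U:
    a=np.array([np.cos(np.radians(e["phi"])),np.sin(np.radians(e["phi"]))])
    for s in(-.075,0,.075): 
        u=proj(f,np.r_[e["o"]+a*s,.015],True)[0]; cv2.drawMarker(im,tuple(int(round(v)) for v in u),(0,255,0),0,6)
cv2.imwrite("pics/w4u.png",cv2.resize(im[0:190,180:380],None,fx=3,fy=3))
E
```

```text
spoon_a 0.97 [ 0.472  -0.2926] phi -5.3 L 0.147 w [0.016 0.035] [288. 112.]
spoon_a 0.91 [ 0.5372 -0.2223] phi -9.4 L 0.146 w [0.017 0.036] [245. 160.]
spoon_a 0.71 [ 0.5303 -0.4232] phi -172.1 L 0.146 w [0.019 0.034] [261.  24.]
spoon_a 0.59 [ 0.5126 -0.3564] phi 177.3 L 0.147 w [0.018 0.031] [274.  69.]
```

View pics/w4u.png

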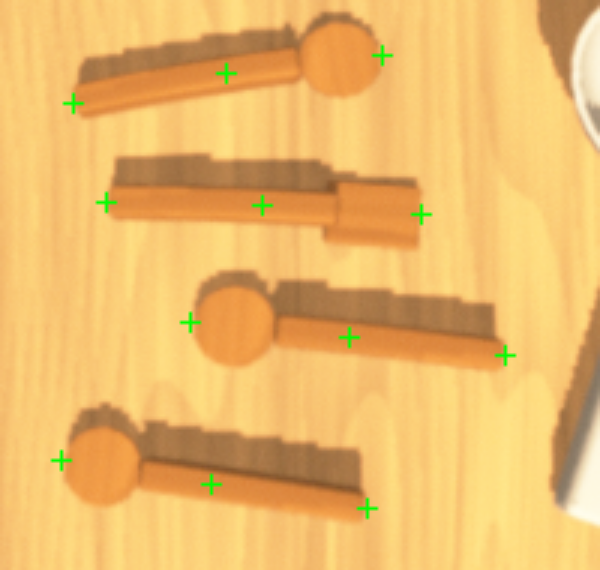

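```bash
python3 - <<'E'
from h import *
U=pickle.load(open("U.pkl","rb"));e=U[1]
pick(e["o"],e["phi"],e["phi"])
place(-.044,.035)
look("wrist","w5"); look("scene","s5")
E
```

```text
down False t 20.3 pos [ 0.5378 -0.2224  0.0047] F [-0.8 -0.3 -0.1] op 0.42
grip t 20.8 pos [ 0.5374 -0.2223  0.0044] F [-1.  -0.1  2.7] op 0.177
lift t 21.7 pos [ 0.5361 -0.2219  0.1585] F [-0.1  0.2 -0.9] op 0.186
over t 23.0 pos [0.4622 0.1115 0.1896] F [-0.3  0.1 -0.1] op 0.179
in False t 24.7 pos [0.4624 0.1122 0.0355] F [-0.1 -1.1 -0.5] op 0.185
out t 25.9 pos [0.4609 0.1115 0.1887] F [-0.5 -0.3  0.4] op 0.258
```

View pics/w5.png

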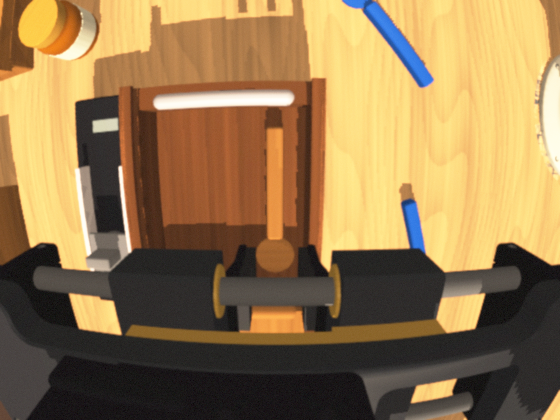

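View pics/s5.png

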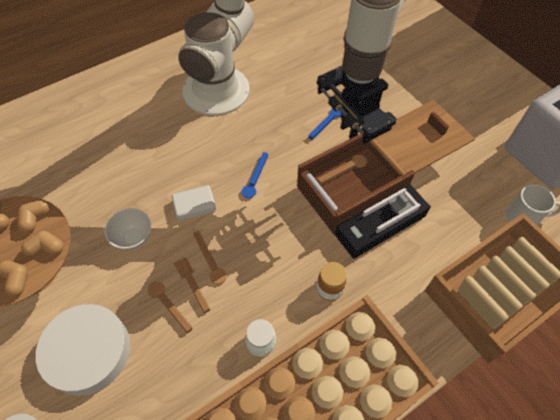

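```bash
cat >> h.py <<'E'
def cyc(near,x,zrel,tag):
    env.goto([.50,-.2,.32],[-90,0,90])
    f=look("wrist",tag+"a"); U=utensils(f)
    e=min(U,key=lambda e:np.hypot(*(e["o"]-near)))
    yaw=e["phi"] if abs(e["phi"])<90 else (e["phi"]+180+180)%360-180
    s=pick(e["o"],e["phi"],yaw)
    if s["opening"]<.12: print("MISSED"); return
    place(x,zrel); look("wrist",tag+"b")
E
python3 - <<'E'
from h import *
cyc([.5126,-.3564],.044,.035,"c2")
E
```

```text
spoon_a 0.81 [ 0.4717 -0.2925] phi -5.7 L 0.146 w [0.015 0.035] [287. 111.]
spoon_a 0.6 [ 0.5306 -0.4233] phi -171.6 L 0.146 w [0.019 0.035] [260.  24.]
server_a 0.71 [ 0.5119 -0.3562] phi 176.5 L 0.145 w [0.015 0.03 ] [276.  69.]
down False t 30.4 pos [ 0.5125 -0.3564  0.0048] F [-0.3 -0.4  0.4] op 0.42
grip t 30.9 pos [ 0.5121 -0.3563  0.0044] F [-0.6 -0.6  1.6] op 0.18
lift t 31.8 pos [ 0.5109 -0.3556  0.1584] F [ 0.4  0.  -0.2] op 0.184
over t 33.5 pos [0.5501 0.1081 0.1898] F [ 0.1  0.6 -1. ] op 0.182
in False t 35.2 pos [0.5505 0.1092 0.0356] F [ 0.   0.8 -1. ] op 0.186
out t 36.5 pos [0.5489 0.1087 0.1887] F [-0.2 -1.  -0.3] op 0.262
```

View pics/c2b.png

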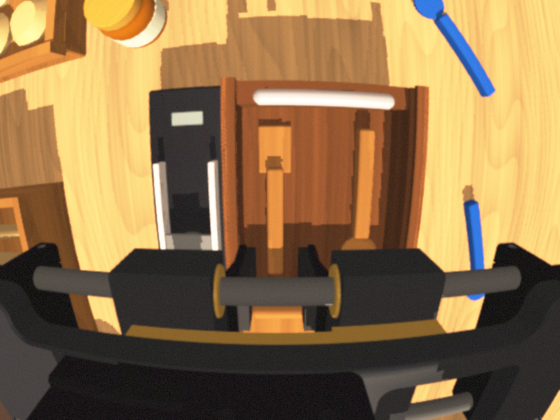

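```bash
python3 - <<'E'
from h import *
cyc([.5306,-.4233],-.0145,.051,"c3")
E
```

```text
spoon_a 0.88 [ 0.4714 -0.2924] phi -5.2 L 0.146 w [0.017 0.035] [289. 111.]
spoon_a 0.62 [ 0.5309 -0.4232] phi -171.5 L 0.146 w [0.02  0.034] [259.  24.]
down False t 40.9 pos [ 0.5315 -0.4235  0.0049] F [-0.2 -0.3 -0.3] op 0.421
grip t 41.4 pos [ 0.5312 -0.4235  0.0045] F [-0.2 -0.4  1.4] op 0.181
lift t 42.3 pos [ 0.53   -0.4225  0.1582] F [-0.3  0.3 -0.1] op 0.178
over t 44.2 pos [0.4918 0.1104 0.1899] F [ 0.4  0.2 -0.4] op 0.179
in False t 45.8 pos [0.492  0.1112 0.0516] F [ 0.1  0.4 -0.4] op 0.185
out t 47.0 pos [0.4905 0.1107 0.1888] F [ 0.3 -0.5 -0.2] op 0.258
```

View pics/c3b.png

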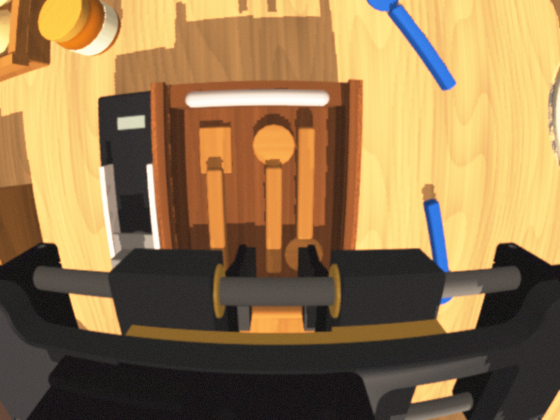

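```bash
python3 - <<'E'
from h import *
cyc([.4714,-.2924],.0145,.052,"c4")
env.goto([.52,.05,.36],[-90,0,90]); look("wrist","c4c"); look("scene","c4s"); look("side","c4d")
E
```

```text
spoon_a 0.63 [ 0.4718 -0.2925] phi -5.4 L 0.146 w [0.016 0.035] [288. 111.]
down False t 51.5 pos [ 0.4724 -0.2927  0.0046] F [0.9 0.7 0.9] op 0.422
grip t 52.0 pos [ 0.472  -0.2926  0.0043] F [-0.5  0.5  1.5] op 0.184
lift t 52.9 pos [ 0.4709 -0.2921  0.1586] F [ 0.6  0.7 -1.1] op 0.182
over t 54.4 pos [0.5205 0.1092 0.1897] F [-0.3  0.5 -0.8] op 0.177
in False t 56.0 pos [0.521  0.1102 0.0526] F [-0.4 -0.  -0.3] op 0.18
out t 57.1 pos [0.5197 0.1098 0.1892] F [ 0.1 -0.7 -0.7] op 0.26
```

View pics/c4b.png

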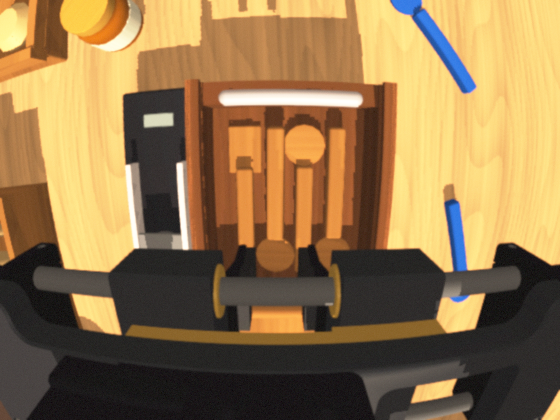

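View pics/c4s.png

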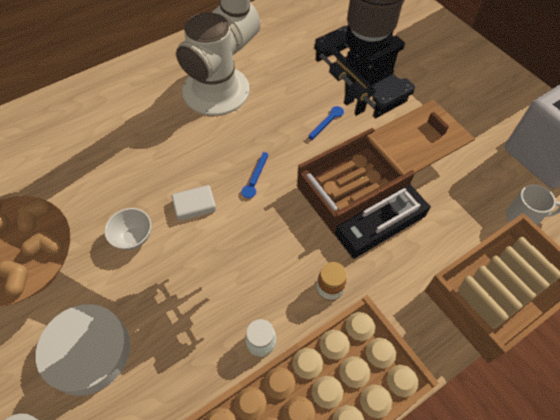

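View pics/c4d.png

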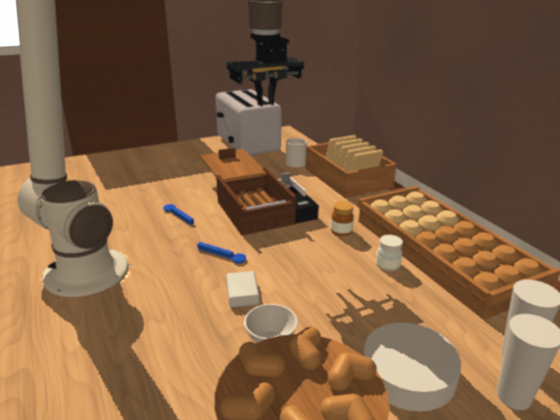

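```bash
python3 - <<'E'
from h import *
env.gripper_to(0.5,30)
o=[-90,0,YAW]
env.goto(W(0,.254,.17),o)
print(env.move_straight(W(0,.254,.097),rate=.08,force_limit=8)); stat()
env.gripper_to(0.0,40); stat("grip")
print(env.move_straight(W(0,.075,.097),rate=.1,force_limit=15)); stat("mid")
print(env.move_straight(W(0,.046,.097),rate=.03,force_limit=30)); stat("shut")
env.dwell(.2);s=stat("held")
c,sn=np.cos(pose[2]),np.sin(pose[2]); d=s["position"][:2]-pose[:2]; print("rib y",-sn*d[0]+c*d[1])
env.gripper_to(0.5); p=env.read_state()["position"]; env.move_straight([p[0],p[1],.19],rate=.2)
env.goto([.52,.17,.34],[-90,0,90]); look("wrist","d1")
for u in proj(pickle.load(open("pics/d1.pkl","rb")),[W(0,.05,.122),W(.125,.04,.069)],True): print(u)
E
python3 - <<'E'
import cv2,numpy as np
a=cv2.imread("pics/w2.png")[30:240,160:370];b=cv2.imread("pics/d1.png")[30:240,160:370]
cv2.imwrite("pics/d1c.png",cv2.resize(np.hstack([a,b]),(800,400)))
E
```

```text
False
 t 61.6 pos [0.5153 0.3727 0.0977] F [-0.4  0.4  0.7] op 0.503
grip t 62.2 pos [0.5149 0.3724 0.0971] F [-1.1  0.7  0.7] op 0.164
False
mid t 64.2 pos [0.5084 0.193  0.097 ] F [-4.1  0.1  5.6] op 0.158
False
shut t 65.3 pos [0.5076 0.1677 0.0971] F [-9.2 12.   4.6] op 0.157
held t 65.5 pos [0.5076 0.1677 0.0971] F [-9.1 11.8  5.2] op 0.159
rib y 0.04930277797597908
[285.60223433 186.33656844]
[193.0061295  169.69000391]
```

View pics/d1c.png

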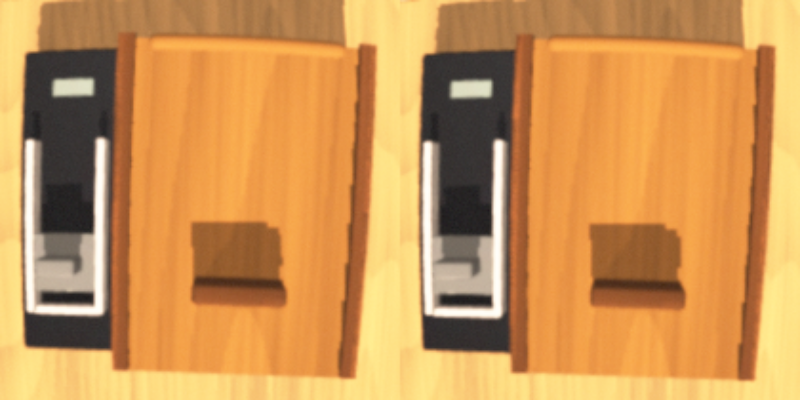

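```bash
python3 - <<'E'
from h import *
A=pickle.load(open("pics/w2.pkl","rb"));B=pickle.load(open("pics/d1.pkl","rb"))
print(A["position"],B["position"],A["orientation"],B["orientation"])
ga=cv2.cvtColor(A["image"],6).astype(np.float32);gb=cv2.cvtColor(B["image"],6).astype(np.float32)
for n,(x0,y0,x1,y1,z,pt) in dict(rib=(255,165,320,200,.122,(0,.05)),lipend=(212,215,232,232,.096,(.085,.11)),lipend2=(338,215,358,236,.096,(-.085,.11)),lidback=(240,210,335,235,.088,(0,.115)),lidfront=(240,42,335,60,.088,(0,-.11))).items():
    t=ga[y0:y1,x0:x1]; r=cv2.matchTemplate(gb[y0-6:y1+6,x0-6:x1+6],t,cv2.TM_CCOEFF_NORMED)
    _,m,_,l=cv2.minMaxLoc(r)
    def sub(v,i): return i+ (v[i-1]-v[i+1])/(2*(v[i-1]-2*v[i]+v[i+1])) if 0<i<len(v)-1 else i
    meas=[sub(r[l[1]],l[0])-6,sub(r[:,l[0]],l[1])-6]
    ex=proj(B,[W(*pt,z)],True)[0]-proj(A,[W(*pt,z)],True)[0]
    print(n,round(m,3),"meas",np.round(meas,2),"expected",ex.round(2))
E
```

```text
[0.51929192 0.09867793 0.50241525] [0.51950003 0.09813811 0.50091651] [-1.54410849e+01  4.36598700e-02 -1.79888940e+02] [-1.53444413e+01 -1.16749307e-01  1.79996798e+02]
rib 0.995 meas [-0.65  1.15] expected [-0.57  1.2 ]
lipend 0.993 meas [-0.91  1.39] expected [-0.69  1.43]
lipend2 0.996 meas [-0.19  1.09] expected [-0.31  1.08]
lidback 0.994 meas [-0.5   1.25] expected [-0.49  1.26]
lidfront 0.99 meas [-0.58  0.67] expected [-0.86  0.68]
```

```bash
python3 - <<'E'
from h import *
A=pickle.load(open("pics/w2.pkl","rb"));B=pickle.load(open("pics/d1.pkl","rb"))
p=unproj(A,[[189.4,169.6]],.097,True)[0];c,s=np.cos(pose[2]),np.sin(pose[2]);d=p[:2]-pose[:2]
print(p,c*d[0]+s*d[1],-s*d[0]+c*d[1])
im=B["image"].copy()
for q in ([.111,.034,.097],[.139,.034,.097],[.111,.046,.097],[.139,.046,.097]):
    pass
im=cv2.resize(im[80:220,165:235],None,fx=5,fy=5,interpolation=cv2.INTER_CUBIC)
for q in ([.111,.034,.097],[.139,.034,.097],[.111,.046,.097],[.139,.046,.097]):
    u=(proj(B,[W(*q)],True)[0]-[165,80]+.5)*5; cv2.drawMarker(im,tuple(int(v) for v in u),(0,255,0),0,8)
cv2.imwrite("pics/tabz.png",im[:,:])
E
```

```text
[0.6314009  0.15204268 0.097     ] 0.12389442773533772 0.03778753749005288
```

View pics/tabz.png

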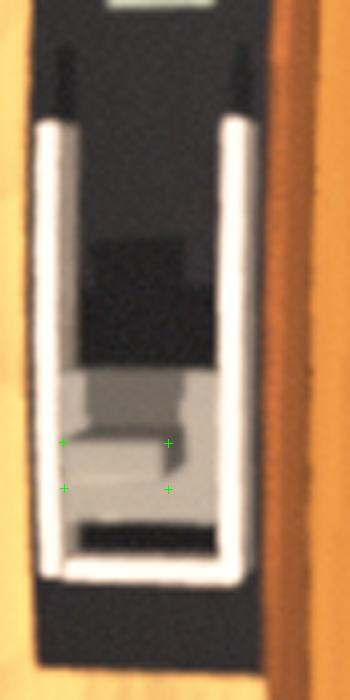

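```bash
python3 - <<'E'
from h import *
o=[-90,0,YAW]
env.gripper_to(0.45,25)
env.goto(W(.125,.038,.15),o)
print(env.move_straight(W(.125,.038,.074),rate=.06,force_limit=6)); stat()
env.gripper_to(0.0,25); stat("grip")
print(env.move_straight(W(.125,-.0125,.074),rate=.05,force_limit=15)); env.dwell(.2); s=stat("aside")
c,sn=np.cos(pose[2]),np.sin(pose[2]); d=s["position"][:2]-pose[:2]; print("lug y",-sn*d[0]+c*d[1])
env.gripper_to(0.45); p=env.read_state()["position"]; env.move_straight([p[0],p[1],.15],rate=.2)
env.goto([.55,.10,.30],[-90,0,90]); look("wrist","e1"); stat()
E
```

```text
False
 t 71.6 pos [0.6328 0.1523 0.0745] F [-0.3 -0.1 -0.4] op 0.453
grip t 72.2 pos [0.6325 0.1522 0.0741] F [-0.3  0.4  0. ] op 0.134
False
aside t 73.5 pos [0.6308 0.1031 0.0741] F [-2.1  5.8  0.9] op 0.136
lug y -0.011107952253917685
 t 76.2 pos [0.5499 0.0999 0.2989] F [ 0.6  0.  -0.1] op 0.452
```

View pics/e1.png

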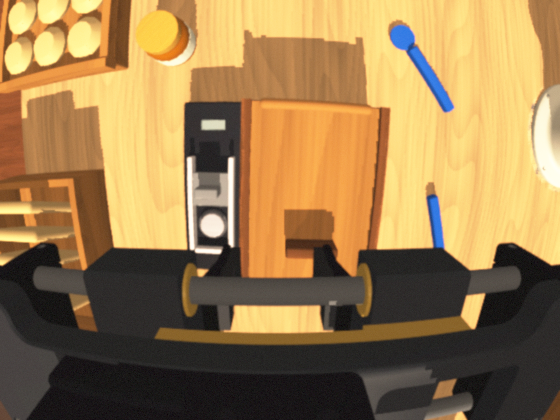

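```bash
python3 - <<'E'
from h import *
f=pickle.load(open("pics/e1.pkl","rb")); print(proj(f,[W(.125,.04,.06)],True))
o=[-90,0,YAW]
env.gripper_to(0.0,25)
env.goto(W(.125,.04,.12),o)
env.move_straight(W(.125,.04,.068),rate=.1); stat()
print(env.move_straight(W(.125,.04,.050),rate=.015,force_limit=14)); stat("pressed")
env.dwell(.2); stat()
env.move_straight(W(.125,.04,.12),rate=.1); stat()
E
```

```text
[[212.52042784 225.53414013]]
 t 79.3 pos [0.6331 0.1544 0.0685] F [-0.9 -0.2  0.7] op 0.001
True
pressed t 80.2 pos [0.6326 0.1542 0.0547] F [-2.1 -0.3  4.5] op 0.008
 t 80.4 pos [0.6326 0.1542 0.0545] F [-0.7  0.6  4.8] op 0.006
 t 81.2 pos [0.6318 0.154  0.119 ] F [ 0.4 -0.4 -0.1] op 0.004
```

```bash
python3 - <<'E'
from h import *
env.move_straight(W(.125,.04,.065),rate=.1)
print(env.move_straight(W(.125,.04,.0515),rate=.03,force_limit=35)); stat("pressed")
env.dwell(.3); stat()
env.move_straight(W(.125,.04,.12),rate=.1); stat()
E
```

```text
False
pressed t 82.5 pos [0.6336 0.1547 0.0544] F [-2.4  0.6 11.9] op 0.005
 t 82.8 pos [0.6335 0.1547 0.0544] F [-2.9 -0.1 10.7] op 0.004
 t 83.7 pos [0.6319 0.154  0.119 ] F [-0.  -0.1 -0.4] op 0.005
```

Hard stop at z≈0.0544 with 11 N: the button bottomed out. Next, the tab goes back.

```bash
python3 - <<'E'
from h import *
o=[-90,0,YAW]
env.gripper_to(0.45,25)
env.goto(W(.125,-.011,.15),o)
print(env.move_straight(W(.125,-.011,.074),rate=.06,force_limit=6)); stat()
env.gripper_to(0.0,25); stat("grip")
print(env.move_straight(W(.125,.042,.074),rate=.05,force_limit=15)); env.dwell(.2); s=stat("back")
c,sn=np.cos(pose[2]),np.sin(pose[2]); d=s["position"][:2]-pose[:2]; print("lug y",-sn*d[0]+c*d[1])
env.gripper_to(0.45); p=env.read_state()["position"]; env.move_straight([p[0],p[1],.15],rate=.2)
env.goto([.52,.17,.34],[-90,0,90]); look("wrist","g1");look("scene","g1s"); stat()
E
```

```text
False
 t 86.3 pos [0.6312 0.1034 0.0745] F [-0.6  0.3 -0. ] op 0.448
grip t 86.9 pos [0.6309 0.1033 0.0741] F [-0.2  0.7 -0.2] op 0.135
False
back t 88.3 pos [0.6326 0.1535 0.074 ] F [ 1.6 -9.6  1.2] op 0.133
lug y 0.039277794527171984
 t 91.1 pos [0.52   0.1699 0.3388] F [ 0.  -0.8 -0.1] op 0.45
```

View pics/g1.png

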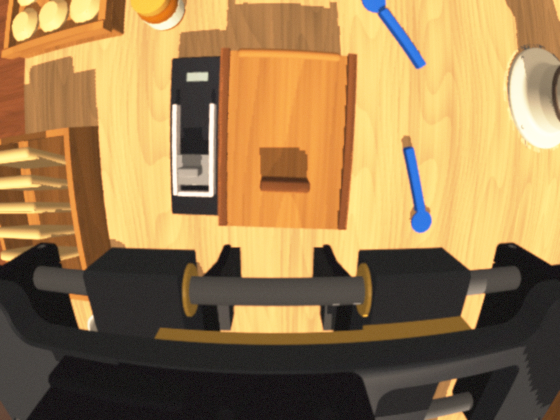

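View pics/g1s.png

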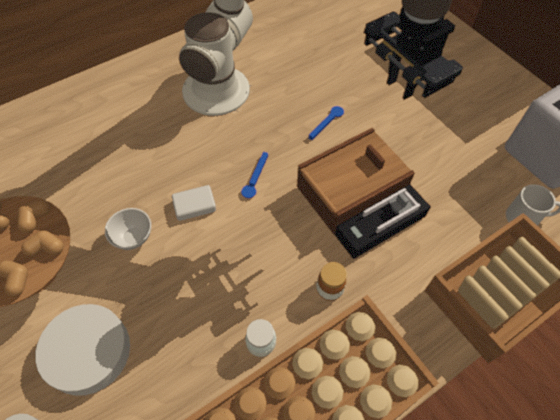

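```bash
python3 - <<'E'
from workcell import env
env.close_job(); print(env.read_state()["clock"])
E
```

```text
the job is handed in; nothing more can be done
the job is handed in; nothing more can be done
```

I finished the sequence and handed the job in at about 91 s of the 210 s allowed; the hand-in gives no verdict.

I found four utensils on the counter, three spoons and one spatula, and laid them side by side with heads alternating. The two blue look-alikes, the jars, bowl and butter dish were left alone.

What my last checks showed:
- **Utensils:** all four lay flat in the well in the picture taken just before shutting the lid. The final pictures show no others on the counter.
- **Lid:** the picture taken after shutting puts it within about 0.1 mm of its original shut position, and it looks the same in the final pictures.
- **Button:** I pressed it twice. The first press stopped early, at about 5 N, and may not have reached the bottom. The second met a hard stop at 11–12 N. I did not check directly that it sprang back up, since the tab covers it again.
- **Lock tab:** it moved about 50 mm aside and about 50 mm back, ending against its stop at about 10 N.

I noticed no grip slackening or knocked utensil. My first steriliser pose, from the scene camera, had errors of up to 3 pixels. I replaced it with one from the wrist camera, accurate to about 1 pixel.

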